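# Check a trigger clamp on a glue-up

## Robot

A 6-joint arm with a two-finger parallel gripper is mounted at the origin on the work surface. World frame = base frame: x ahead of the robot, y to its left, z up, the work surface at z = 0. Lengths are in mm, angles in rad, forces in N, time in s.
With the tool pointing down it reaches from about 350 to 875 mm from the base axis. Payload 4.2 kg.
Tool frame: the origin (TCP) lies midway between the tips of the shut fingers; the grasp point (between the pads) lies 19 mm behind it; z points along the fingers, y is the line along which they close (so a half turn about z gives the same grasp; the last joint's range is limited). The gripper opens to 85 mm and grips with 20 to 120 N. Pads are 22 mm wide; open, the fingers measure 114 mm over their backs; the gripper's body (76 mm by 85 mm) begins 54 mm behind the grasp point. The pads swing forward as they close: fully open they stand 13 mm farther back than shut.
Start: joints at [1.386, 0.385, 0.008, 0, -1.194, -0.259], TCP at [268.325, 564.447, 197.812] pointing down, gripper open.
Joint ranges: [-3.14, 3.14], [-1.21, 2.06], [-1.07, 1.41], [-3.16, 2.05], [-2.99, -0.16], [-3.1, 3.1]. Speed limits (rad/s): [2.79, 2.79, 3.14, 3.14, 3.14, 3.14].

## Interface

Orientations are given as a unit quaternion [x, y, z, w].
In Python, from bench import sensors, get_image, camera_params, job_done gives the robot as it stands.
- The arm moves only by the tool servo_tool, never from a script. Its argument "motion" is a list of rows, each an object with "travel": the shift along the tool's x, y, z as a fraction of full scale, a list of three; "rot": the turn, a rotation vector about the tool's x, y, z as a fraction of full scale, a list of three; "hand": the opening, from 0 (shut) to 1 (fully open). In form: [{"travel": [x, y, z], "rot": [wx, wy, wz], "hand": hand}, ...]. A call has 1 to 10 rows; each row shifts and turns the commanded pose from where the row before left it, along the tool's axes as they then stand; what a row does not reach is not made up. Full scale, the value 1, is 25 cm for a shift and 360 degrees for a turn. A row lasts 1/12 s, in which the tool goes at most 41.7 mm and 7.16 degrees, less where a joint would pass 70% of its speed; a pose out of reach is approached as far as the arm can. A call with a number of a shift or a turn outside -1 to 1 is refused whole. A call with a gripper value outside its range is refused whole. The fingers move at their own pace and stop on an object; the grip force is fixed at half the most. Time passes only in rows, so rows that do not move let the fingers close. It gives the time, the measured TCP pose, the force, the opening and the grip force at its end, in the units of the state.
- sensors.read_state(): the state, without advancing time (a new reading comes with each control period).
- get_image(name): name is "scene" or "top" or "wrist"; returns (picture, depth): 400x640x3 uint8, red, green, blue; 400x640 float32, mm along the optical axis (not along the pixel's ray), 0 where there is no reading.
- camera_params(name): a dict with "camera_matrix" (3x3 intrinsics, pixels), "R" (3x3) and "t" (3): a world point X has camera coordinates R X + t; the wrist camera has in their place "mount" (4x4, takes a point from camera to tool coordinates, whose origin is the TCP and whose axes are the flange's). Camera axes: x right, y down, z forward; pixel columns grow to the right and rows downward; lengths in mm; the calibration is good to about 2 mm. A picture is of the moment at which its call begins: read the wrist's pose just before it. camera_params takes no time and is no camera call.
- job_done(): hands the job in; it is judged then, once.
The state is a dict: "clock": time; "joints": joint angles; "joint_vel": joint speeds; "joint_efforts": joint torques, N m; "position": TCP position; "ee_rot": TCP orientation; "contact_force": force on the tool from outside, world axes, zero at the start; "wrist_torque": the same for the moment, N m; "gripper_width": finger opening in mm; "grasp_force": force on a finger pad.
Only numpy, scipy, OpenCV 4.12 (cv2) and the standard library are available. Lean on these libraries where they do the work, as an engineer would, in place of code of your own. Each camera call takes 0.05 s, during which the arm holds its last target. There are 200 camera calls.

## Task

Check the one-handed trigger clamp on the glued-up boards. With the backs of your fingers press its trigger in towards the grip until it comes up firmly against its stop, to take up any slack, let it spring right out again, then press it to its stop a second time and finish there, still holding it pressed, so that I can see that it stops short of the grip. Only push the trigger from its front: do not grasp it or squeeze it together with the grip, do not force it, and leave the tools lying around where they are.

Things in the scene. Friction and masses are not known exactly. Their poses are not given: they have to be found in the camera images.
- panel: The glue-up: three light boards edge to edge, together 200 (x) by 380 mm (y), on two dark bearers, top 65 mm above the bench. Fixed. Origin at bench height under the boards' middle. Three clamps lie across it (along x), about 125 mm apart along y: one trigger clamp, two screw clamps; their order varies.
- clamp: The trigger clamp: black plastic, steel bar, an upright pistol grip with a grey trigger in front. Fixed, square across the panel (same yaw). Origin at bench height under the middle of the boards' width; z up; x along the bar, from the grip (x = -152 mm) to the fixed jaw (+115 mm). Bar top 95 mm, body top 108 mm above the bench; between trigger and fixed jaw only the bar, free above it.
- grip: The trigger clamp's fixed black pistol grip, nearly upright, 26 mm thick along the bar, 27 mm wide, top 188 mm above the bench. Its origin is the clamp's origin; the grip itself stands at clamp x = -152 mm, its front face at about x = -141 mm at the height of the trigger's tip.
- trigger_tip (a point): Front of the trigger's rounded free end (14 mm thick, 20 wide), where to press. Trigger out: clamp x = -77, y = 0, 169 mm above the bench (trigger top 176); below, it slopes to its pivot at x = -118, height 70 mm. At the stop the tip is 28 mm nearer the grip, 5 mm higher, about 20 mm short of the grip. Axes: the clamp's when out; they turn with the trigger.
- trigger (a joint): The trigger's angle about its pivot, rad: 0 = sprung out, 0.26 = against its firm stop (a hard push gives a little more). The return spring takes about 2 N at the tip to start, 6 N at the stop; 10 to 20 N is a firm press, over 60 N is forcing it.
- fclamp_a: A screw clamp across the boards: steel bar, dark steel arms, round wooden handle lying level beyond the boards' near edge (to x = -283 mm, 33 mm thick). Fixed. Nowhere higher than 100 mm above the bench. Origin and axes as the trigger clamp's. Not to be used.
- fclamp_b: A screw clamp across the boards: steel bar, dark steel arms, round wooden handle lying level beyond the boards' near edge (to x = -283 mm, 33 mm thick). Fixed. Nowhere higher than 100 mm above the bench. Origin and axes as the trigger clamp's. Not to be used.
- rosette: A small carved wooden disc, 48 mm across, 30 mm high, lying loose on the boards between two clamps. Leave it. Origin under its centre.
- gouge: A loose carving gouge, 175 mm long with a pear-shaped wooden handle 26 mm thick, lying on the boards between two clamps, along its x axis. Leave it. Origin under its middle.
- glue: A loose white glue bottle, 60 mm across, 170 mm high, standing on the bench to the right of the boards. Leave it. Origin under its centre.
- mallet: A loose carver's mallet of dark wood, 84 mm across, 228 mm high, standing on its head on the bench to the left of the boards. Leave it. Origin under its centre.
- plane: A loose small metal plane, 160 x 50 mm, about 65 mm high, on the bench to the left. Leave it. Origin under its middle.
- square: A loose try square, dark wooden stock and steel blade, about 165 x 110 mm, 18 mm high, on the bench to the right. Leave it. Origin under its stock.
- stone: A loose sharpening stone on a wooden base, 200 x 75 mm, 36 mm high, on the bench to the right. Leave it. Origin under its middle.

How it is judged:
By the outcome, as a careful person would: the job done as asked, in the order asked, and still so for the second after the job is handed in, while the arm keeps its last pose, push and grip.
It also fails if it takes over 43 s, if anything falls off the work surface, if the arm or the gripper's body presses on something with over 40 N, if the wrist force passes 120 N, or if a joint passes its speed limit or range.

## Working session

There is one attempt and no reset: what is moved stays moved. The work goes in short steps, Python scripts to look and compute and a tool call to move; the robot and the scene stay as the last step left them, time stands still between calls to the robot, and variables do not carry over. Pictures are saved under pics/ and viewed, at most 10 in all, crops included, and the job is handed in when it is done.

Besides the shell and the picture viewer there is one more tool, called as name([rows], argument=value, ...), one row to a line, values as JSON. servo_tool: Moves the arm, as the interface text tells. Its arguments: {"type":"object","properties":{"motion":{"type":"array"}},"required":["motion"]}

```bash
mkdir -p pics; cat > h.py <<'E'
import numpy as np,cv2
from bench import sensors,get_image,camera_params,job_done
def cloud(n):
    im,d=get_image(n);c=camera_params(n);K=np.array(c["camera_matrix"]);R=np.array(c["R"]);t=np.array(c["t"])
    v,u=np.mgrid[:400,:640]
    P=np.stack([(u-K[0,2])/K[0,0]*d,(v-K[1,2])/K[1,1]*d,d],-1)
    return im,d,(P-t)@R
E
python3 - <<'E'
from h import *
s=sensors.read_state();print({k:np.round(v,3).tolist() for k,v in s.items()})
for n in("scene","top"):
    im,d,X=cloud(n);cv2.imwrite(f"pics/{n}0.png",im[:,:,::-1]);np.savez(f"{n}.npz",im=im,d=d,X=X)
E
```

```text
{'clock': 0.0, 'joints': [1.386, 0.386, 0.007, -0.001, -1.194, -0.259], 'joint_vel': [-0.001, 0.001, 0.001, 0.0, 0.001, 0.001], 'joint_efforts': [-0.001, -39.229, 18.84, 4.186, -0.005, -0.0], 'position': [268.04, 563.873, 196.706], 'ee_rot': [0.975, -0.22, -0.0, 0.001], 'contact_force': [-0.604, -0.187, 0.525], 'wrist_torque': [-0.056, 0.005, -0.05], 'grasp_force': 0.0, 'gripper_width': 85.092}
```

View pics/top0.png

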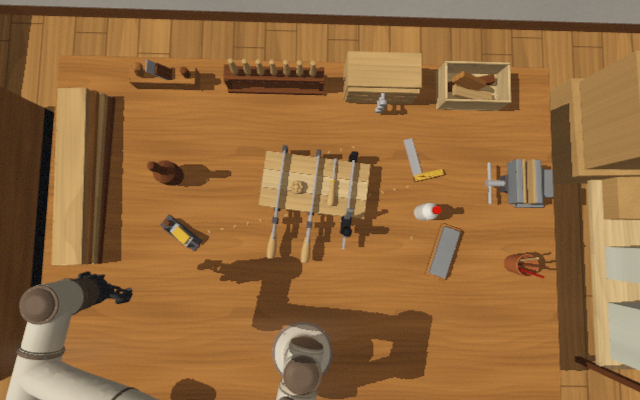

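View pics/scene0.png

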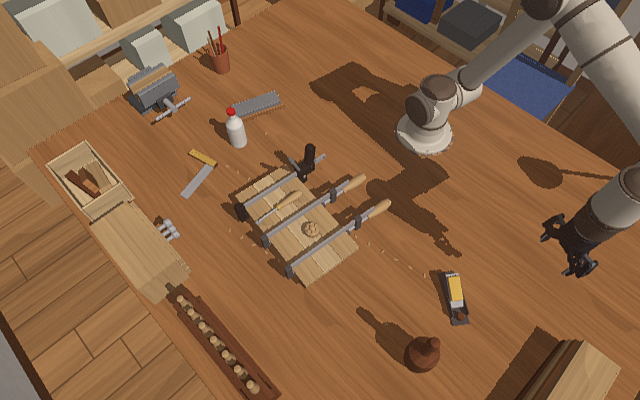

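The top view shows the trigger clamp rightmost on the panel: grip near (346,228), fixed jaw near (353,157). The screw clamps are to its left, with the handles at (272,245) and (306,248), and the bottle is at (428,212).

```bash
python3 - <<'E'
from h import *
z=np.load("top.npz");im,X,d=z["im"],z["X"],z["d"]
print("scale mm/px", d[228,346]/camera_params("top")["camera_matrix"][0][0])
# boards' yaw: light boards at z~65
w=(slice(140,260),slice(250,385))
m=np.zeros((400,640),bool);m[w]=(abs(X[w][...,2]-65)<8)
P=X[m][:,:2].astype(np.float32);r=cv2.minAreaRect(P);print("panel",r,len(P))
sub=np.zeros_like(m);sub[145:255,330:370]=1
for lo,hi in((150,200),(120,150),(100,120),(86,100)):
    q=X[sub&(X[...,2]>lo)&(X[...,2]<hi)]
    if len(q):print(lo,hi,len(q),q.min(0).round(),q.max(0).round(),q.mean(0).round(1))
# scene view
z=np.load("scene.npz");im2,X2=z["im"],z["X"]
for lo,hi in((180,200),(150,180),(120,150),(100,120),(86,100)):
    sub=np.zeros((400,640),bool);sub[135:225,230:335]=1
    q=X2[sub&(X2[...,2]>lo)&(X2[...,2]<hi)]
    if len(q):print("s",lo,hi,len(q),q.min(0).round(),q.max(0).round(),q.mean(0).round(1))
a=cv2.resize(im[140:260,310:390],None,fx=5,fy=5,interpolation=2)[:,:400]
b=cv2.resize(im2[130:230,230:310+20],None,fx=4,fy=4,interpolation=2)
b=cv2.copyMakeBorder(b,0,200,0,0,0)
cv2.imwrite("pics/c.png",np.hstack([a,b])[:,:,::-1])
E
```

```text
scale mm/px 3.263150685390138
panel ((525.0288696289062, -29.055679321289062), (392.4935302734375, 384.01129150390625), 88.1576156616211) 5472
150 200 113 [ 420. -155.  150.] [ 513. -125.  191.] [ 459.  -140.   177.1]
120 150 31 [ 433. -153.  121.] [ 497. -125.  149.] [ 478.5 -139.4  134.1]
100 120 170 [ 402. -180.  100.] [ 719. -123.  120.] [ 541.5 -148.4  107.8]
86 100 206 [ 378. -176.   86.] [713. -87. 100.] [ 570.7 -130.6   92.9]
s 180 200 48 [ 428. -151.  180.] [ 453. -125.  188.] [ 441.  -137.2  184.2]
s 150 180 102 [ 425. -158.  150.] [ 517. -124.  179.] [ 468.6 -136.8  166.9]
s 120 150 87 [ 426. -151.  121.] [ 508. -123.  150.] [ 460.1 -134.6  135. ]
s 100 120 194 [ 422. -182.  100.] [724. -19. 119.] [ 543.9 -145.8  106.9]
s 86 100 596 [ 381. -179.   86.] [725.  35. 100.] [559.9 -93.4  91.9]
```

View pics/c.png

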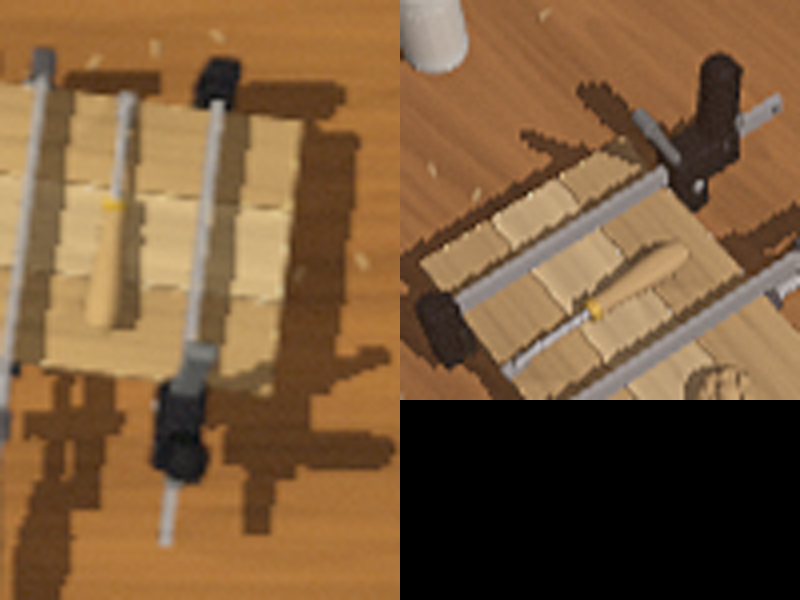

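```bash
python3 - <<'E'
from h import *
for n,w in(("top",(145,255,330,370)),("scene",(135,225,230,335))):
    z=np.load(n+".npz");X=z["X"];S=X[w[0]:w[1],w[2]:w[3]].reshape(-1,3)
    p=S[(S[:,2]>86)&(S[:,2]<99)&(S[:,0]>540)&(S[:,0]<680)&(S[:,1]<-125)]
    vx,vy,x0,y0=cv2.fitLine(p[:,:2].astype(np.float32),cv2.DIST_HUBER,0,.01,.01).ravel()
    yaw=np.arctan2(vy/vx,1)
    a=np.array([np.cos(yaw),np.sin(yaw)]);b=np.array([-a[1],a[0]]);c=np.array([x0,y0])
    q=S[S[:,2]>160];u=(q[:,:2]-c)@a;v=(q[:,:2]-c)@b
    g=u<(u.min()+30);t=(u>u.max()-25)
    J=S[(S[:,2]>86)&(S[:,0]>600)&(S[:,1]<-125)];
    um=u.max();tip=c+a*um
    print(n,len(p),"yaw",np.degrees(yaw),"grip u range",u[g].min(),u[g].max(),"v",v[g].min(),v[g].max(),"trig umax",um,"v",v[t].min(),v[t].max(),"tip",tip,"jaw end u",((J[:,:2]-c)@a).max()-um,"grip mid",(c+a*(u[g].min()+u[g].max())/2))
E
```

```text
top 69 yaw -6.5392084 grip u range -198.2229634859928 -168.56042234056198 v -14.425669988458019 137.82636259326378 trig umax -95.9691935915288 v -9.58218336199677 9.181682841930549 tip [ 513.19825812 -146.65382934] jaw end u 207.98087637612235 grip mid [ 426.3445162  -136.69788341]
scene 126 yaw -6.765725 grip u range -186.84472080889006 -156.86921353325613 v -13.62062407225013 13.801446962490486 trig umax 279.98078219020033 v 652.8418014719072 652.8418014719072 tip [ 887.3786335  -190.16639182] jaw end u -164.31224057457183 grip mid [ 438.68741402 -136.93540857]
```

servo_tool([
  {"travel": [0,0,-0.14],"rot": [0,0,0],"hand": 0},
  {"travel": [0,0,-0.14],"rot": [0,0,0],"hand": 0},
  {"travel": [0,0,-0.14],"rot": [0,0,0],"hand": 0},
])

```text
clock: 0.35
position: [268.2, 563.8, 303.1]
ee_rot: [0.975, -0.22, 0.0, 0.001]
contact_force: [0.5, 1.7, 1.0]
gripper_width: 51.6
grasp_force: 0.0
```

servo_tool([
  {"travel": [0.11,0.1,0],"rot": [0,0,0],"hand": 0},
  {"travel": [0.11,0.1,0],"rot": [0,0,0],"hand": 0},
  {"travel": [0.11,0.1,0],"rot": [0,0,0],"hand": 0},
  {"travel": [0.11,0.1,0],"rot": [0,0,0],"hand": 0},
  {"travel": [0.11,0.1,0],"rot": [0,0,0],"hand": 0},
  {"travel": [0.11,0.1,0],"rot": [0,0,0],"hand": 0},
  {"travel": [0.11,0.1,0],"rot": [0,0,0],"hand": 0},
  {"travel": [0.11,0.1,0],"rot": [0,0,0],"hand": 0},
  {"travel": [0.11,0.1,0],"rot": [0,0,0],"hand": 0},
  {"travel": [0.11,0.1,0],"rot": [0,0,0],"hand": 0},
])

```text
clock: 1.18
position: [409.3, 218.7, 302.6]
ee_rot: [0.976, -0.22, -0.0, 0.0]
contact_force: [0.7, 0.2, -0.5]
gripper_width: 0.0
grasp_force: 0.0
```

servo_tool([
  {"travel": [0.11,0.1,0],"rot": [0,0,0],"hand": 0},
  {"travel": [0.11,0.1,0],"rot": [0,0,0],"hand": 0},
  {"travel": [0.11,0.1,0],"rot": [0,0,0],"hand": 0},
  {"travel": [0.11,0.1,0],"rot": [0,0,0],"hand": 0},
  {"travel": [0.11,0.1,0],"rot": [0,0,0],"hand": 0},
  {"travel": [0.11,0.1,0],"rot": [0,0,0],"hand": 0},
  {"travel": [0.11,0.1,0],"rot": [0,0,0],"hand": 0},
  {"travel": [0.11,0.1,0],"rot": [0,0,0],"hand": 0},
  {"travel": [0.11,0.1,0],"rot": [0,0,0],"hand": 0},
  {"travel": [0.11,0.1,0],"rot": [0,0,0],"hand": 0},
])

```text
clock: 2.02
position: [550.4, -125.1, 302.4]
ee_rot: [0.975, -0.22, -0.0, -0.0]
contact_force: [0.8, 0.4, -0.1]
gripper_width: 0.0
grasp_force: 0.0
```

servo_tool([
  {"travel": [0,0,0],"rot": [0,0,0.0198],"hand": 0},
  {"travel": [0,0,0],"rot": [0,0,0.0198],"hand": 0},
  {"travel": [0,0,0],"rot": [0,0,0.0198],"hand": 0},
  {"travel": [0,0,0],"rot": [0,0,0.0198],"hand": 0},
  {"travel": [0,0,0],"rot": [0,0,0.0198],"hand": 0},
  {"travel": [0,0,0],"rot": [0,0,0.0198],"hand": 0},
  {"travel": [0,0,0],"rot": [0,0,0.0198],"hand": 0},
  {"travel": [0,0,0],"rot": [0,0,0.0198],"hand": 0},
  {"travel": [0,0,0],"rot": [0,0,0.0198],"hand": 0},
  {"travel": [0,0,0],"rot": [0,0,0.0198],"hand": 0},
])

```text
clock: 2.85
position: [550.1, -123.2, 302.2]
ee_rot: [-0.662, 0.749, 0.001, -0.0]
contact_force: [0.0, -0.2, -0.2]
gripper_width: 0.0
grasp_force: 0.0
```

```bash
python3 - <<'E'
from h import *
from scipy.spatial.transform import Rotation as R
s=sensors.read_state();M=R.from_quat(s["ee_rot"]).as_matrix();p=np.array(s["position"])
print(s["clock"],p.round(1),"tool y deg",np.degrees(np.arctan2(M[1,1],M[0,1])),M.round(3).tolist(),np.round(s["joints"],2))
print("delta to (556,-151.5,152) in tool mm",(M.T@(np.array([556,-151.5,152])-p)).round(1))
im,d=get_image("wrist");c=camera_params("wrist");print(np.round(c["mount"],3).tolist())
K=np.array(c["camera_matrix"]);v,u=np.mgrid[:400,:640]
P=np.stack([(u-K[0,2])/K[0,0]*d,(v-K[1,2])/K[1,1]*d,d],-1);m=np.array(c["mount"])
X=(P@m[:3,:3].T+m[:3,3])@M.T+p
np.savez("w.npz",X=X,im=im,d=d);cv2.imwrite("pics/w.png",im[:,:,::-1])
a=np.array([np.cos(np.radians(-6.6)),np.sin(np.radians(-6.6))]);b=np.array([-a[1],a[0]])
S=X[d>0];r=S[:,:2]-[514,-146.6];U=r@a;V=r@b
k=(S[:,2]>160)&(S[:,2]<182)&(abs(V)<25)&(U>-35)&(U<15)
if k.any():print(k.sum(),"trig U",np.percentile(U[k],[1,99]),"V",np.percentile(V[k],[1,99]),"z",np.percentile(S[k,2],[5,50,99]))
E
```

```text
2.85 [ 550.1 -123.2  302.2] tool y deg 172.93644070428496 [[-0.123, -0.992, -0.001], [-0.992, 0.123, 0.0], [-0.0, 0.001, -1.0]] [ 0.07  0.23  0.04 -0.   -1.39 -0.19]
delta to (556,-151.5,152) in tool mm [ 27.4  -9.6 150.2]
[[0.0, -0.961, -0.277, 70.822], [1.0, 0.0, 0.0, 0.184], [0.0, -0.277, 0.961, -176.876], [0.0, 0.0, 0.0, 1.0]]
240 trig U [-12.01818157   1.36211611] V [-13.88470715   5.49956856] z [170.37742457 175.45412241 177.69878451]
```

View pics/w.png

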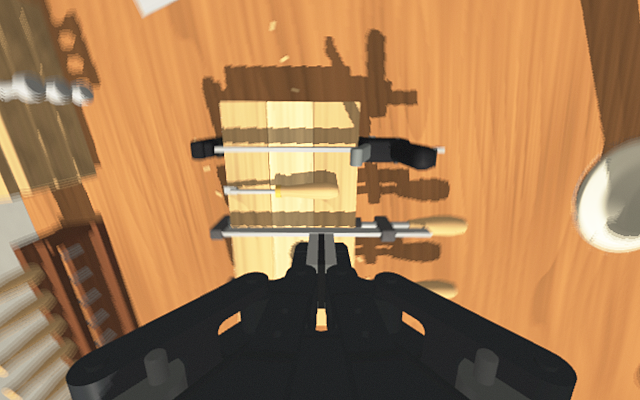

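The wrist view shows the trigger clamp as the farthest bar, at row 150. Its grey trigger is at (357,153), with the grip to the right, (370–435,150). The shut fingers are at (320,245), and the linkage widens behind them.

```bash
python3 - <<'E'
from h import *
c=camera_params("wrist");K=np.array(c["camera_matrix"]);m=np.array(c["mount"]);z=np.load("w.npz");d=z["d"]
v,u=np.mgrid[:400,:640]
P=np.stack([(u-K[0,2])/K[0,0]*d,(v-K[1,2])/K[1,1]*d,d],-1)
T=(P@m[:3,:3].T+m[:3,3])[d>0]
T=T[(T[:,2]<8)&(abs(T[:,1])<110)&(abs(T[:,0])<60)]
for lo in range(-130,10,10):
    q=T[(T[:,2]>=lo)&(T[:,2]<lo+10)]
    if len(q):print(lo,len(q),"y",q[:,1].min().round(),q[:,1].max().round(),"x",q[:,0].min().round(),q[:,0].max().round())
E
```

```text
-130 16227 y -62.0 62.0 x 1.0 21.0
-120 10258 y -62.0 62.0 x -7.0 19.0
-110 7356 y -53.0 54.0 x -8.0 19.0
-100 4840 y -46.0 45.0 x -8.0 18.0
-90 3399 y -38.0 37.0 x -12.0 15.0
-80 1037 y -29.0 29.0 x -11.0 15.0
-70 454 y -14.0 13.0 x 7.0 12.0
-60 511 y -14.0 14.0 x 7.0 13.0
-50 385 y -13.0 14.0 x 7.0 13.0
-40 39 y -6.0 6.0 x 11.0 12.0
```

servo_tool([
  {"travel": [0.117,-0.026,0],"rot": [0,0,0],"hand": 0},
  {"travel": [0,0,0.152],"rot": [0,0,0.001],"hand": 0},
  {"travel": [0,0,0.152],"rot": [0,0,0],"hand": 0},
  {"travel": [0,0,0.152],"rot": [0,0,0],"hand": 0},
  {"travel": [0,0,0.152],"rot": [0,0,0],"hand": 0},
  {"travel": [0,0,0],"rot": [0,0,0],"hand": 0},
  {"travel": [0,0,0],"rot": [0,0,0],"hand": 0},
  {"travel": [0,0,0],"rot": [0,0,0],"hand": 0},
])

```text
clock: 3.57
position: [555.2, -153.4, 153.1]
ee_rot: [-0.663, 0.749, -0.002, 0.001]
contact_force: [-0.2, 0.5, 1.3]
gripper_width: -0.5
grasp_force: 0.0
```

```bash
python3 - <<'E'
from h import *
w=[]
for n,s in(("scene",(120,220,220,340)),("wrist",(60,210,180,460))):
    im=get_image(n)[0][s[0]:s[1],s[2]:s[3]];w.append(cv2.resize(im,(560,290),interpolation=2))
cv2.imwrite("pics/d.png",np.vstack(w)[:,:,::-1])
E
```

```text
(no output)
```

View pics/d.png

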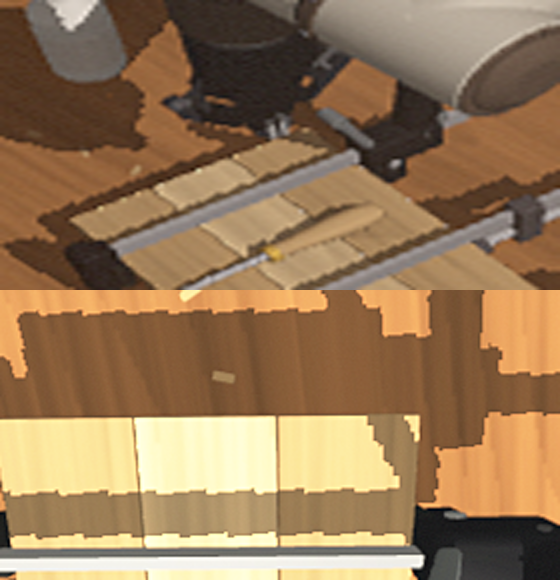

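The fingers hang about 25 mm in front of the grey trigger, in line with the bar and clear of everything.

servo_tool([
  {"travel": [0,0.04,0],"rot": [0,0,0],"hand": 0},
  {"travel": [0,0.04,0],"rot": [0,0,0],"hand": 0},
  {"travel": [0,0.02,0],"rot": [0,0,0],"hand": 0},
  {"travel": [0,0.02,0],"rot": [0,0,0],"hand": 0},
  {"travel": [0,0,0],"rot": [0,0,0],"hand": 0},
  {"travel": [0,0,0],"rot": [0,0,0],"hand": 0},
])

```text
clock: 4.17
position: [523.5, -149.4, 151.3]
ee_rot: [-0.662, 0.749, -0.0, 0.0]
contact_force: [0.4, -0.0, 0.3]
gripper_width: -0.4
grasp_force: 0.0
```

servo_tool([
  {"travel": [0,0.02,0],"rot": [0,0,0],"hand": 0},
  {"travel": [0,0.02,0],"rot": [0,0,0],"hand": 0},
  {"travel": [0,0,0],"rot": [0,0,0],"hand": 0},
  {"travel": [0,0,0],"rot": [0,0,0],"hand": 0},
])

```text
clock: 4.5
position: [513.5, -148.2, 150.8]
ee_rot: [-0.662, 0.749, 0.0, -0.0]
contact_force: [-0.1, 0.0, 0.6]
gripper_width: 0.0
grasp_force: 0.0
```

servo_tool([
  {"travel": [0,0.016,0],"rot": [0,0,0],"hand": 0},
  {"travel": [0,0.016,0],"rot": [0,0,0],"hand": 0},
  {"travel": [0,0,0],"rot": [0,0,0],"hand": 0},
  {"travel": [0,0,0],"rot": [0,0,0],"hand": 0},
])

```text
clock: 4.83
position: [505.6, -147.2, 150.9]
ee_rot: [-0.662, 0.749, -0.0, 0.0]
contact_force: [-0.3, -0.5, -0.1]
gripper_width: -0.2
grasp_force: 0.0
```

```bash
python3 - <<'E'
from h import *
print(sensors.read_state()["contact_force"])
w=[]
for n,s in(("scene",(130,190,250,340)),("wrist",(100,400,200,600))):
    im=get_image(n)[0][s[0]:s[1],s[2]:s[3]];w.append(cv2.resize(im,(400,300) if n=="wrist" else (450,300),interpolation=2)[:,:400])
cv2.imwrite("pics/e.png",np.hstack(w)[:,:,::-1])
E
```

```text
[-0.32869312 -0.52763432 -0.10680651]
```

View pics/e.png

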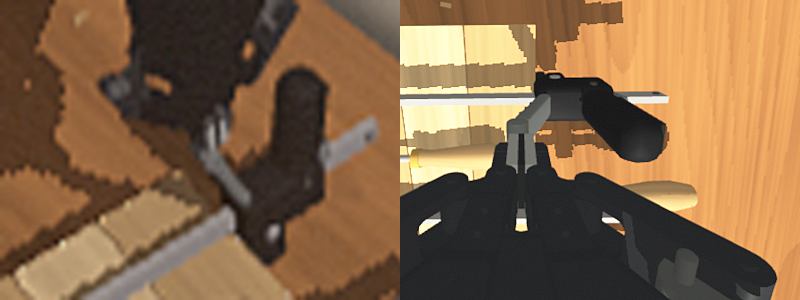

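The wrist view shows the trigger tip at full-image pixel (322,228), directly beside the fingers on the far (-y) side. So I missed it sideways. I'll measure its offset in tool axes.

```bash
python3 - <<'E'
from h import *
from scipy.spatial.transform import Rotation as R
s=sensors.read_state();M=R.from_quat(s["ee_rot"]).as_matrix();p=np.array(s["position"])
im,d=get_image("wrist");c=camera_params("wrist");K=np.array(c["camera_matrix"]);m=np.array(c["mount"])
v,u=np.mgrid[:400,:640]
P=np.stack([(u-K[0,2])/K[0,0]*d,(v-K[1,2])/K[1,1]*d,d],-1)
T=P@m[:3,:3].T+m[:3,3];X=T@M.T+p
for r in range(180,262,6):
    print(r,*[f"{im[r,k].tolist()}{T[r,k].round().astype(int).tolist()}z{X[r,k,2]:.0f}" for k in(312,322,332)])
g=T[(X[...,2]>120)&(X[...,2]<185)&(v<230)&(u>370)&(u<480)]
print("grip y,x",g.min(0).round(),g.max(0).round())
b=T[(X[...,2]>88)&(X[...,2]<100)&(v<215)&(v>185)&(u<300)];print("bar x",np.percentile(b[:,0],[5,50,95]))
E
```

```text
180 [157, 125, 85][14, -8, 86]z65 [150, 120, 81][14, 1, 85]z65 [155, 124, 82][14, 11, 85]z66
186 [255, 242, 167][8, -9, 86]z65 [135, 104, 72][8, 1, 85]z66 [161, 130, 87][8, 11, 85]z66
192 [246, 204, 142][5, -8, 75]z76 [225, 180, 132][5, 1, 75]z76 [169, 146, 117][6, 11, 73]z78
198 [234, 232, 218][4, -8, 56]z95 [235, 233, 223][4, 1, 56]z95 [239, 238, 228][4, 10, 57]z94
204 [245, 234, 214][-10, -9, 84]z67 [247, 234, 206][-10, 1, 85]z65 [80, 82, 78][12, 8, 13]z138
210 [252, 229, 154][-16, -9, 85]z66 [255, 219, 144][11, 1, 2]z149 [85, 87, 81][12, 8, 1]z150
216 [253, 230, 154][-22, -9, 85]z66 [80, 84, 77][12, 1, -12]z163 [106, 109, 103][10, 7, -5]z156
222 [82, 83, 80][12, -5, -23]z174 [79, 84, 79][12, 1, -23]z174 [121, 123, 117][6, 7, -7]z157
228 [91, 94, 88][10, -5, -26]z177 [93, 96, 91][10, 1, -26]z177 [123, 125, 119][2, 8, -6]z157
234 [118, 118, 111][12, -5, -40]z191 [29, 29, 29][11, 1, -39]z190 [117, 115, 110][11, 6, -39]z190
240 [120, 119, 113][12, -4, -48]z199 [33, 32, 34][12, 1, -48]z199 [114, 114, 111][12, 6, -48]z199
246 [120, 119, 113][11, -4, -54]z205 [32, 31, 34][12, 1, -54]z205 [122, 120, 114][12, 6, -54]z205
252 [118, 118, 112][11, -4, -60]z211 [33, 31, 32][12, 1, -61]z212 [120, 119, 113][12, 5, -60]z211
258 [120, 119, 113][11, -4, -66]z217 [33, 31, 33][12, 1, -66]z217 [121, 118, 113][11, 5, -66]z217
grip y,x [ -8.  50. -34.] [17. 85. 31.]
bar x [-2.21825284  2.18066136 10.74169311]
```

By the depth data the trigger is in line (tool x ≈ 2), but the visible finger ends lie about 39 mm behind the reported TCP. The fingers are passing over the trigger, whose top is at 177. I'll back out, go 35 mm lower (still clear of the bar either way) and approach again.

servo_tool([
  {"travel": [0,-0.1,0],"rot": [0,0,0],"hand": 0},
  {"travel": [0.008,-0.1,0],"rot": [0,0,0],"hand": 0},
  {"travel": [0,0,0.07],"rot": [0,0,0],"hand": 0},
  {"travel": [0,0,0.07],"rot": [0,0,0],"hand": 0},
  {"travel": [0,0,0],"rot": [0,0,0],"hand": 0},
  {"travel": [0,0,0],"rot": [0,0,0],"hand": 0},
])

```text
clock: 5.48
position: [554.6, -155.4, 115.0]
ee_rot: [-0.662, 0.749, 0.001, -0.001]
contact_force: [-0.0, -0.6, 0.4]
gripper_width: -0.1
grasp_force: 0.0
```

servo_tool([
  {"travel": [0,0.04,0],"rot": [0,0,0],"hand": 0},
  {"travel": [0,0.02,0],"rot": [0,0,0],"hand": 0},
  {"travel": [0,0.02,0],"rot": [0,0,0],"hand": 0},
  {"travel": [0,0.02,0],"rot": [0,0,0],"hand": 0},
  {"travel": [0,0,0],"rot": [0,0,0],"hand": 0},
  {"travel": [0,0,0],"rot": [0,0,0],"hand": 0},
])

```text
clock: 5.98
position: [530.3, -152.2, 116.5]
ee_rot: [-0.662, 0.749, -0.0, 0.0]
contact_force: [0.4, 0.1, 0.1]
gripper_width: 0.1
grasp_force: 0.0
```

servo_tool([
  {"travel": [0,0.016,0],"rot": [0,0,0],"hand": 0},
  {"travel": [0,0.016,0],"rot": [0,0,0],"hand": 0},
  {"travel": [0,0,0],"rot": [0,0,0],"hand": 0},
  {"travel": [0,0,0],"rot": [0,0,0],"hand": 0},
])

```text
clock: 6.32
position: [524.1, -151.4, 116.9]
ee_rot: [-0.662, 0.749, -0.002, 0.001]
contact_force: [3.4, -0.4, 3.1]
gripper_width: 0.3
grasp_force: 1.8
```

Contact, about as expected. I'll press on towards the stop.

servo_tool([
  {"travel": [0,0.02,0],"rot": [0,0,0],"hand": 0},
  {"travel": [0,0.02,0],"rot": [0,0,0],"hand": 0},
  {"travel": [0,0.02,0],"rot": [0,0,0],"hand": 0},
  {"travel": [0,0,0],"rot": [0,0,0],"hand": 0},
  {"travel": [0,0,0],"rot": [0,0,0],"hand": 0},
])

```text
clock: 6.73
position: [508.8, -149.5, 116.7]
ee_rot: [-0.662, 0.749, -0.001, 0.001]
contact_force: [4.9, -1.1, 3.4]
gripper_width: 0.0
grasp_force: 2.8
```

servo_tool([
  {"travel": [0,0.016,0],"rot": [0,0,0],"hand": 0},
  {"travel": [0,0.008,0],"rot": [0,0,0],"hand": 0},
  {"travel": [0,0,0],"rot": [0,0,0],"hand": 0},
  {"travel": [0,0,0],"rot": [0,0,0],"hand": 0},
])

```text
clock: 7.07
position: [503.6, -148.8, 116.9]
ee_rot: [-0.662, 0.749, -0.002, 0.001]
contact_force: [5.3, -0.4, 3.9]
gripper_width: -0.1
grasp_force: 3.1
```

servo_tool([
  {"travel": [0,0.008,0],"rot": [0,0,0],"hand": 0},
  {"travel": [0,0,0],"rot": [0,0,0],"hand": 0},
  {"travel": [0,0,0],"rot": [0,0,0],"hand": 0},
])

```text
clock: 7.32
position: [502.0, -148.7, 117.0]
ee_rot: [-0.663, 0.749, -0.002, 0.002]
contact_force: [6.8, -1.2, 4.6]
gripper_width: 0.3
grasp_force: 3.3
```

servo_tool([
  {"travel": [0,0.008,0],"rot": [0,0,0],"hand": 0},
  {"travel": [0,0,0],"rot": [0,0,0],"hand": 0},
  {"travel": [0,0,0],"rot": [0,0,0],"hand": 0},
])

```text
clock: 7.57
position: [501.9, -148.6, 117.2]
ee_rot: [-0.663, 0.749, -0.004, 0.003]
contact_force: [9.8, -2.0, 0.9]
gripper_width: -0.0
grasp_force: 5.2
```

servo_tool([
  {"travel": [0,0.008,0],"rot": [0,0,0],"hand": 0},
  {"travel": [0,0,0],"rot": [0,0,0],"hand": 0},
  {"travel": [0,0,0],"rot": [0,0,0],"hand": 0},
])

```text
clock: 7.82
position: [501.8, -148.5, 117.4]
ee_rot: [-0.663, 0.749, -0.005, 0.004]
contact_force: [13.6, -3.7, -0.6]
gripper_width: -0.2
grasp_force: 7.0
```

servo_tool([
  {"travel": [0,0.006,0],"rot": [0,0,0],"hand": 0},
  {"travel": [0,0,0],"rot": [0,0,0],"hand": 0},
  {"travel": [0,0,0],"rot": [0,0,0],"hand": 0},
  {"travel": [0,0,0],"rot": [0,0,0],"hand": 0},
])

```text
clock: 8.15
position: [501.7, -148.4, 117.4]
ee_rot: [-0.663, 0.749, -0.006, 0.005]
contact_force: [16.3, -4.9, -4.5]
gripper_width: -0.2
grasp_force: 8.3
```

```bash
python3 - <<'E'
from h import *
im=get_image("wrist")[0];cv2.imwrite("pics/f.png",cv2.resize(im[150:300,240:540],None,fx=2,fy=2)[:,:,::-1])
E
```

```text
(no output)
```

View pics/f.png

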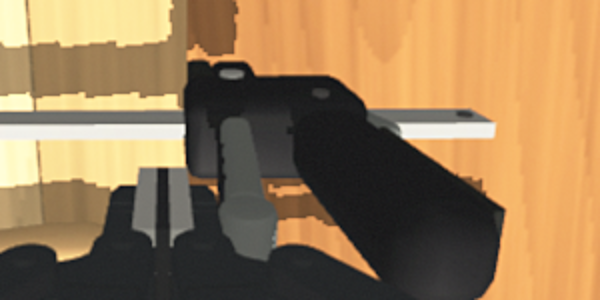

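The finger's back is against the front of the grey trigger (crop (245,215)). The trigger stands nearly upright with a clear gap to the grip at (330,200), so this is the stop. Now I'll release it fully.

servo_tool([
  {"travel": [0,-0.03,0],"rot": [0,0,0],"hand": 0},
  {"travel": [0,-0.03,0],"rot": [0,0,0],"hand": 0},
  {"travel": [0,-0.03,0],"rot": [0,0,0],"hand": 0},
  {"travel": [0,-0.03,0],"rot": [0,0,0],"hand": 0},
  {"travel": [0,-0.03,0],"rot": [0,0,0],"hand": 0},
  {"travel": [0,-0.03,0],"rot": [0,0,0],"hand": 0},
  {"travel": [0,0,0],"rot": [0,0,0],"hand": 0},
  {"travel": [0,0,0],"rot": [0,0,0],"hand": 0},
  {"travel": [0,0,0],"rot": [0,0,0],"hand": 0},
  {"travel": [0,0,0],"rot": [0,0,0],"hand": 0},
])

```text
clock: 9.03
position: [538.0, -153.2, 115.8]
ee_rot: [-0.662, 0.749, 0.0, -0.0]
contact_force: [-0.1, 0.7, -0.1]
gripper_width: 0.4
grasp_force: 0.0
```

```bash
python3 - <<'E'
from h import *
from scipy.spatial.transform import Rotation as R
for k in range(4): im,d=get_image("wrist")
s=sensors.read_state();print(s["clock"],s["position"],s["contact_force"])
cv2.imwrite("pics/g.png",cv2.resize(im[150:300,240:540],None,fx=2,fy=2)[:,:,::-1])
E
```

```text
9.2333 [ 538.48763249 -153.25327253  115.96425847] [ 0.76856681 -0.49210828 -0.13059395]
```

View pics/g.png

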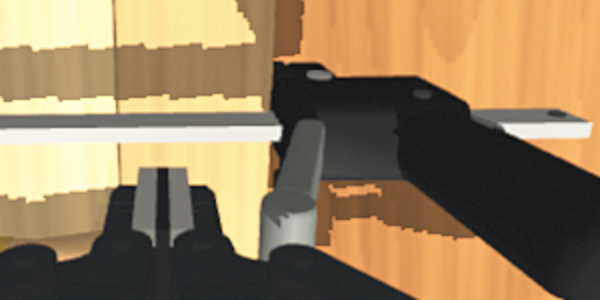

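The trigger has sprung right out, sloping forward again, with a clear gap to the fingers. Now the second press.

servo_tool([
  {"travel": [0,0.03,0],"rot": [0,0,0],"hand": 0},
  {"travel": [0,0.02,0],"rot": [0,0,0],"hand": 0},
  {"travel": [0,0.02,0],"rot": [0,0,0],"hand": 0},
  {"travel": [0,0.02,0],"rot": [0,0,0],"hand": 0},
  {"travel": [0,0.02,0],"rot": [0,0,0],"hand": 0},
  {"travel": [0,0.02,0],"rot": [0,0,0],"hand": 0},
  {"travel": [0,0.01,0],"rot": [0,0,0],"hand": 0},
  {"travel": [0,0.008,0],"rot": [0,0,0],"hand": 0},
  {"travel": [0,0,0],"rot": [0,0,0],"hand": 0},
  {"travel": [0,0,0],"rot": [0,0,0],"hand": 0},
])

```text
clock: 10.07
position: [504.6, -148.9, 117.6]
ee_rot: [-0.663, 0.749, -0.003, 0.002]
contact_force: [5.4, -0.9, 4.0]
gripper_width: -0.1
grasp_force: 3.1
```

servo_tool([
  {"travel": [0,0.008,0],"rot": [0,0,0],"hand": 0},
  {"travel": [0,0.008,0],"rot": [0,0,0],"hand": 0},
  {"travel": [0,0.008,0],"rot": [0,0,0],"hand": 0},
  {"travel": [0,0,0],"rot": [0,0,0],"hand": 0},
  {"travel": [0,0,0],"rot": [0,0,0],"hand": 0},
  {"travel": [0,0,0],"rot": [0,0,0],"hand": 0},
])

```text
clock: 10.57
position: [502.0, -148.5, 117.9]
ee_rot: [-0.663, 0.749, -0.005, 0.004]
contact_force: [11.3, -2.6, 0.8]
gripper_width: 0.0
grasp_force: 6.1
```

servo_tool([
  {"travel": [0,0.012,0],"rot": [0,0,0],"hand": 0},
  {"travel": [0,0,0],"rot": [0,0,0],"hand": 0},
  {"travel": [0,0,0],"rot": [0,0,0],"hand": 0},
  {"travel": [0,0,0],"rot": [0,0,0],"hand": 0},
  {"travel": [0,0,0],"rot": [0,0,0],"hand": 0},
  {"travel": [0,0,0],"rot": [0,0,0],"hand": 0},
])

```text
clock: 11.07
position: [501.8, -148.4, 118.1]
ee_rot: [-0.663, 0.749, -0.007, 0.006]
contact_force: [17.4, -5.5, -4.1]
gripper_width: 0.1
grasp_force: 8.8
```

It is at the same stop position as before, holding steadily at about 18 N.

```bash
python3 -c "
from h import *
print(job_done())"
```

```text
the job is handed in; nothing more can be done
None
```

I pressed the trigger to its stop with the finger backs, let it spring right out, then pressed it to the same stop again. It was held there at about 18 N, short of the grip, when I handed the job in.

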